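Reset the width of a board holder with its reversible ratchet

TASK

Set the board holder for the next batch: bring the orange pointer of its sliding rail over the green clip on the scale (not the red one). The ratchet is set to wind the wrong way, so flip the red direction lever on the ratchet head over to the left, then swing the handle by its black grip back and forth until the pointer stands above the green clip, and let go. Do not push the rail itself.

Things in the scene. Friction and masses are not known exactly. Their poses are not given: they have to be found in the camera images.
- board_holder: fixed aluminium plate (x -60 to 165, y -115 to 115 mm, 12 thick) with blue ratchet gearbox (48 mm high), white scale strip and rails. Origin: on the ratchet's upright axis at bench level; x away from the robot, y to the left along the scale, z up. A red clip, for another width, is fixed on the scale at y = -85 mm.
- ratchet_handle (a joint): handle's turn a (rad) about the holder's origin axis, -0.85 to 0.85, counterclockwise seen from above positive; at 0 the arm points along the holder's -x. With the direction lever leaning left, increasing a drives the rail left 25 mm/rad (about 4 N at the grip), decreasing a clicks back and leaves the rail; lever right: the reverse. A reversal loses up to 0.29 rad before the pawl catches.
- handle_grip (a point): middle of the black upright grip at the handle's end, 101 mm above the bench: 27 mm across (waist 24), from 76 to 126 mm high, the arm below it 64 to 74 mm high. In the holder's frame at (-130 cos a, -130 sin a) mm: moving it right increases a. It spins freely on its pin, so it can be held with the tool's yaw unchanged while swinging; about 1 N moves it when not driving.
- direction_lever (a joint): lean (rad) of the red lever on the ratchet head: -0.5 leaning right, 0 upright, 0.5 leaning left (seen along the holder's x at a = 0). It tips over its middle by its own weight and rests on either side, at 0.5 between teeth, down to 0.2 on top of one. Pivot carried by the handle at (36 cos a, 36 sin a) mm in the holder's frame, 78 mm high; it swings along the tangent there.
- lever_knob (a point): centre of the lever's round red knob, 18 mm across and 16 mm long (along the radius), 46 mm from the pivot; lever shank 10 mm wide. About 1 to 2 N at the knob pushes it over. The head's cheeks beneath reach 86 mm above the bench.
- sliding_rail: aluminium rail with an orange pointer; origin at the pointer's tip, 26 mm above the bench, over the scale. Slides along the holder's y, from 50 mm right to 85 mm left of its start, and stays where left.
- green_clip: green plastic clip on the scale, 20 x 20 x 5 mm, fixed; origin at the centre of its underside, axes as the holder's. 45 to 62 mm to the left of the pointer at the start; the pointer passes 6 mm above it.

How it is judged (in metres and radians):
On the way:
1. the direction lever is flipped to lean left (value of joint direction_lever above 0.15 rad), for 0.2 s.
At the end, for the whole second after the job is handed in: the pointer stands above the green clip (within 11 mm of its centre along the scale) and the rail is at rest (y of sliding_rail in the frame of green_clip between -0.011 and 0.011 m and linear speed of sliding_rail below 0.01 m/s); the robot touches nothing.
It fails at once if the robot pushes the sliding rail itself (contact force between any of the fingers, the arm and sliding_rail above 1 N).
It also fails if it takes over 67 s, if anything falls off the work surface, if the arm or the gripper's body presses on something with over 40 N, if the wrist force passes 120 N, or if a joint passes its speed limit or range.

ROBOT

A 6-joint arm with a two-finger parallel gripper is mounted at the origin on a cart in front of the work surface, level with it; the furniture and walls round the work are solid. World frame = base frame: x ahead of the robot, y to its left, z up, the work surface at z = 0. Lengths are in m, angles in degrees, forces in N, time in s.
With the tool pointing down it reaches from about 0.275 to 0.85 m from the base axis. Payload 5.2 kg.
Tool frame: the origin (TCP) lies at the very end of the fingers, on their centre line; the grasp point (between the pads) lies 19 mm behind it; z points along the fingers, y is the line along which they close (so a half turn about z gives the same grasp; the last joint's range is limited). The gripper opens to 85 mm and grips with 20 to 120 N. Pads are 22 mm wide; open, the fingers measure 114 mm over their backs; the gripper's body (76 mm by 85 mm) begins 54 mm behind the grasp point. The pads swing forward as they close: fully open they stand 13 mm farther back than shut.
Start: joints at [64.24, 14.817, 87.949, -0, 77.235, -11.62], TCP at [0.134, 0.533, 0.231] pointing down, gripper open.
Joint ranges: [-179.93, 179.93], [-52.35, 119.4], [10.71, 147.94], [-69.91, 249.91], [12.55, 155.21], [-178.61, 178.61]. Speed limits (degrees/s): [147.25, 147.25, 180, 180, 180, 180].

INTERFACE

Orientations are given as [roll, pitch, yaw] about the fixed x, y, z axes, in that order (R = Rz(yaw) Ry(pitch) Rx(roll)).
In Python, from cell import bot gives the robot as it stands.
- The arm moves only by the tool pendant, called after ">>>" as name(argument=value, ...), one argument or row to a line, values as JSON. Schema: {"type":"object","properties":{"ticks":{"type":"array","items":{"type":"number"},"minItems":5,"maxItems":100},"clamp_n":{"type":"number"},"only":{"type":"string"},"quiet":{"type":"boolean"},"lines":{"type":"string"}},"required":["ticks"],"additionalProperties":false}. ticks is one flat list of numbers that holds 1 to 20 rows one after another, with no inner brackets; each row has 5 numbers: dx, dy, dz in normalised numbers (1 is 0.6 m), then a turn about the tool's z in parts of the range, where 1.0 means 90 degrees, then the opening from 0.0 (shut) to 1.0 (fully open); each row is the pose to reach, as a shift and turn from the pose commanded when the call began, along the tool's axes at that moment; what a row does not reach only later rows make up. A row lasts 1/8 s, in which the tool goes at most 0.0625 m and 10.7 degrees, less where a joint would pass 70% of its speed; a pose out of reach is approached as far as the arm can. The fingers move at their own pace and stop on an object; clamp_n is the grip in N (left out, the last holds). Time passes only in rows, so rows that do not move let the fingers close. The tool returns the time, the measured TCP pose, the force, the opening and the grip force at its end. only (a regular expression) keeps the lines of the reply that match it, lines (a string "A,B") keeps lines A to B, and quiet returns only ok. Shift and turn numbers lie between -1 and 1, and a call with a number outside is refused. Input that does not fit is refused with a message, and nothing moves.
- bot.sense(): the state, without advancing time (a new reading comes with each control period).
- bot.grab_frame(name): name is "scene" or "top" or "wrist"; returns the picture (400x640x3 uint8, red, green, blue); there is no depth.
- bot.camera_info(name): a dict with "fx", "fy", "cx", "cy" (pixels), "camera_from_world" (4x4, takes a point from world to camera coordinates); the wrist camera has in their place "T_tool_cam" (4x4, takes a point from camera to tool coordinates, whose origin is the TCP and whose axes are the flange's). Camera axes: x right, y down, z forward; pixel columns grow to the right and rows downward; lengths in m; the calibration is good to about 2 mm. A picture is of the moment at which its call begins: read the wrist's pose just before it. camera_info takes no time and is no camera call.
- bot.job_done(): hands the job in; it is judged then, once.
The state is a dict: "time_s": time; "joints": joint angles; "dq": joint speeds; "tau": joint torques, N m; "tool_pos": TCP position; "eef_rot": TCP orientation; "force": force on the tool from outside, world axes, zero at the start; "moment": the same for the moment, N m; "gripper_width": opening from 0.0 (shut) to 1.0 (fully open); "grip_force": force on a finger pad.
Only numpy, scipy, OpenCV 4.12 (cv2) and the standard library are available. Lean on these libraries where they do the work, as an engineer would, in place of code of your own. Each camera call takes 0.05 s, during which the arm holds its last target. There are 200 camera calls.

## Working session

There is one attempt and no reset: what is moved stays moved. The work goes in short steps, Python scripts to look and compute and a tool call to move; the robot and the scene stay as the last step left them, time stands still between calls to the robot, and variables do not carry over. Pictures are saved under pics/ and viewed, at most 10 in all, crops included, and the job is handed in when it is done.

```bash
mkdir -p pics; ls
```

Run:
```python
from cell import bot
import cv2
for n in("scene","top"):
    cv2.imwrite(f"pics/{n}0.png",bot.grab_frame(n)[:,:,::-1]); print(bot.camera_info(n))
print(bot.camera_info("wrist")); print(bot.sense())
```

```text
cell.py
pics
{'fx': 432.54465326289886, 'fy': 432.54465326289886, 'cx': 315.9544807428395, 'cy': 202.1572457827777, 'camera_from_world': array([[ 0.75646203, -0.6539998 , -0.00703339, -0.34811369],
       [-0.44553044, -0.50739933, -0.73759647,  0.3296941 ],
       [ 0.4788192 ,  0.56109731, -0.67520514,  0.64250126],
       [ 0.        ,  0.        ,  0.        ,  1.        ]])}
{'fx': 468.95570248702717, 'fy': 468.95570248702717, 'cx': 311.4742440605952, 'cy': 202.66760369965692, 'camera_from_world': array([[-0.00676451, -0.99994246, -0.00832632,  0.07894629],
       [-0.98723667,  0.00800301, -0.15905881,  0.54599724],
       [ 0.15911629,  0.00714409, -0.987234  ,  0.84844243],
       [ 0.        ,  0.        ,  0.        ,  1.        ]])}
{'fx': 316.21528872928053, 'fy': 316.21528872928053, 'cx': 320.0745742509099, 'cy': 199.29184279480214, 'T_tool_cam': array([[-5.70132163e-04, -9.58770889e-01, -2.84179621e-01,
         7.17009246e-02],
       [ 9.99998965e-01, -9.21994363e-04,  1.10440636e-03,
        -8.12714641e-04],
       [-1.32088468e-03, -2.84178698e-01,  9.58770422e-01,
        -1.42382800e-01],
       [ 0.00000000e+00,  0.00000000e+00,  0.00000000e+00,
         1.00000000e+00]])}
{'time_s': 0.1, 'joints': array([ 6.42393747e+01,  1.48541024e+01,  8.80057579e+01,  3.07980746e-04,
        7.72352300e+01, -1.16201986e+01]), 'dq': array([ 0.06916123, -0.03668522, -0.23062556,  0.03667024, -0.11845022,
       -0.05639975]), 'tau': array([ 1.95471941e-03, -4.46971393e+01, -2.91250491e+01, -3.90627847e-04,
        6.27945861e-03, -1.44148902e-05]), 'tool_pos': array([0.1341308 , 0.53289434, 0.23056039]), 'eef_rot': array([-1.79906919e+02, -1.94474827e-02,  1.65859489e+02]), 'force': array([-0.43820761,  0.37084997,  0.43421053]), 'moment': array([ 0.02105678, -0.02574731, -0.02230741]), 'grip_force': 0.0, 'gripper_width': 1.0021667743919687}
```

View pics/top0.png

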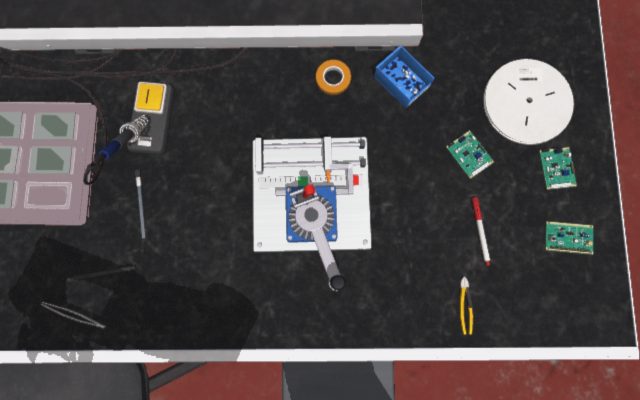

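View pics/scene0.png

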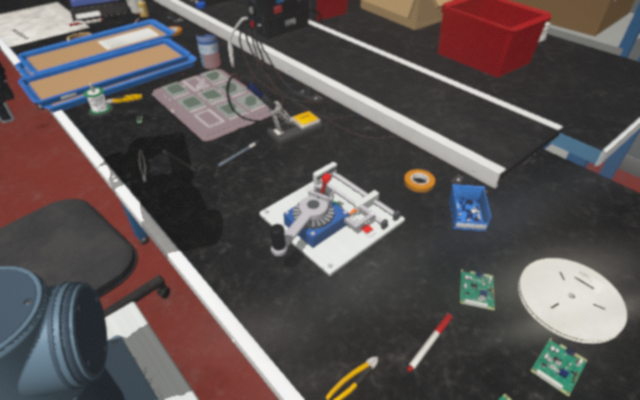

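The top view shows the holder with plate corners around (254,138)-(370,250) px, the grip at (337,283), the red knob at (308,189), the green clip at (304,178), the orange pointer at (328,176) and the red clip at (355,180).

Create h.py:
```python
from cell import bot
import cv2, numpy as np
from scipy.spatial.transform import Rotation as R
def cam(n):
    c=bot.camera_info(n)
    if n=="wrist":
        s=bot.sense(); T=np.eye(4); T[:3,:3]=R.from_euler('xyz',s["eef_rot"],degrees=True).as_matrix(); T[:3,3]=s["tool_pos"]
        M=T@c["T_tool_cam"]
    else: M=np.linalg.inv(c["camera_from_world"])
    return c,M
def ray(cm,uv):
    c,M=cm; d=M[:3,:3]@np.array([(uv[0]-c["cx"])/c["fx"],(uv[1]-c["cy"])/c["fy"],1]); return M[:3,3],d/np.linalg.norm(d)
def onz(cm,uv,z):
    o,d=ray(cm,uv); return o+d*(z-o[2])/d[2]
def tri(r1,r2):
    A=np.stack([r1[1],-r2[1]],1); t=np.linalg.lstsq(A,r2[0]-r1[0],rcond=None)[0]
    p=r1[0]+t[0]*r1[1]; q=r2[0]+t[1]*r2[1]; return (p+q)/2,np.linalg.norm(p-q)
def blobs(im,lo,hi,roi,amin=8):
    h=cv2.cvtColor(im,cv2.COLOR_RGB2HSV); m=cv2.inRange(h,lo,hi)
    if lo[0]==0 and hi[0]<=6: m|=cv2.inRange(h,(174,lo[1],lo[2]),(180,255,255))
    k=np.zeros_like(m); u0,v0,u1,v1=roi; k[v0:v1,u0:u1]=m[v0:v1,u0:u1]
    n,_,st,ce=cv2.connectedComponentsWithStats(k)
    return [(st[i][:5].tolist(),ce[i].round(1).tolist()) for i in range(1,n) if st[i][4]>=amin]
RED=((0,150,80),(6,255,255));GRN=((45,100,40),(85,255,255));ORA=((8,150,120),(20,255,255));BLU=((100,130,50),(125,255,255))
```

Run:
```python
from h import *
t=cv2.imread("pics/top0.png")[:,:,::-1].copy();s=cv2.imread("pics/scene0.png")[:,:,::-1].copy()
for n,c in(("R",RED),("G",GRN),("O",ORA),("B",BLU)):
    print(n,"top",blobs(t,*c,(240,120,385,300)),"scene",blobs(s,*c,(250,150,405,275)))
g=cv2.cvtColor(t,cv2.COLOR_RGB2GRAY); m=np.zeros_like(g); m[125:260,240:385]=(g[125:260,240:385]>120)*255
cs=max(cv2.findContours(m,0,2)[0],key=cv2.contourArea); print(cv2.minAreaRect(cs))
cv2.imwrite("pics/z.png",np.hstack([cv2.resize(t[130:300,245:380,::-1],None,fx=3,fy=3,interpolation=2),cv2.resize(s[160:280,255:405,::-1],(395,510) and (390,510),interpolation=2)]))
```

```text
R top [([354, 175, 4, 10, 37], [355.5, 179.9]), ([303, 185, 12, 13, 102], [308.2, 190.6])] scene [([322, 173, 9, 19, 67], [325.2, 179.1]), ([363, 225, 8, 7, 38], [366.4, 228.4])]
G top [([298, 177, 10, 9, 86], [302.3, 180.9])] scene []
O top [([327, 171, 3, 12, 29], [328.0, 175.5])] scene []
B top [([291, 187, 12, 5, 26], [295.8, 188.5]), ([315, 186, 22, 55, 365], [328.7, 206.1]), ([286, 192, 27, 50, 243], [291.7, 222.2])] scene [([305, 204, 41, 41, 338], [325.4, 224.7]), ([285, 210, 8, 15, 71], [288.8, 217.9])]
((311.5, 197.99996948242188), (116.99998474121094, 121.99998474121094), 0.0)
```

View pics/z.png

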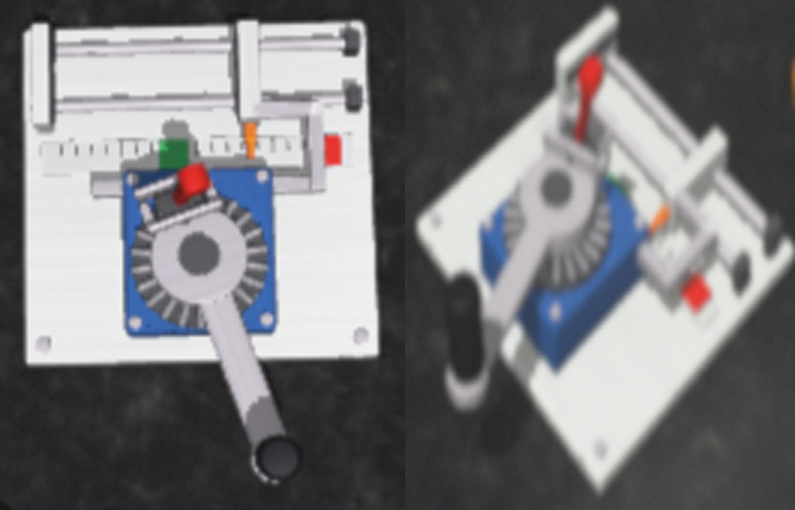

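The crop shows the hub at top-px (311.7,214.7), grip top at (337.7,282.3), knob at (309,190) leaning right, clip spanning columns 298–308, pointer column 328, and plate front corners (254,251) and (370.7,248.3).

Run:
```python
from h import *
t=cam("top");s=cam("scene")
bl,br,tl=[onz(t,p,.012) for p in((254,251),(370.7,248.3),(253.3,139))]
print("BL",bl,"BR",br,"TL",tl,np.linalg.norm(bl-br),np.linalg.norm(bl-tl))
hub=onz(t,(311.7,214.7),.074); grip=onz(t,(337.7,282.3),.126)
print("hub",hub,"grip",grip,np.linalg.norm((hub-grip)[:2]))
e=bl-br; psi=np.arctan2(e[1],e[0])-np.pi/2; x=np.array([np.cos(psi),np.sin(psi)]);y=np.array([-x[1],x[0]])
O=((bl+br)/2)[:2]+.06*x; print("psi",psi,"origin from plate",O)
d=(hub-grip)[:2]; print("a",np.arctan2(d[1],d[0])-psi)
k,er=tri(ray(t,(308.2,190.6)),ray(s,(325.2,176))); print("knob",k,er)
for n,uv,z in(("clip",(302.5,178),.02),("ptr",(328,176),.026),("redclip",(355.5,180),.02)):
    p=onz(t,uv,z);v=p[:2]-O;print(n,p,"holder",v@x,v@y)
```

```text
BL [0.45756376 0.1873804  0.012     ] BR [ 0.46114205 -0.03916276  0.012     ] TL [0.68285524 0.19166681 0.012     ] 0.22657141567551117 0.2253322582979867
hub [0.51942294 0.07440747 0.074     ] grip [0.39755043 0.0311681  0.126     ] 0.12931570526085678
psi 0.015793859436546986 origin from plate [0.51934542 0.07505641]
a 0.32514349382035285
knob [0.55437655 0.07964763 0.12827505] 0.0005111331893830584
clip [0.59985772 0.09242502 0.02      ] holder 0.08077656959130246 0.016094895017267574
ptr [0.60213869 0.04227799 0.026     ] holder 0.08226526652225537 -0.03408190899795372
redclip [ 0.59494194 -0.01192309  0.02      ] holder 0.07421340534069791 -0.08816256240185956
```

Careful with the scale: shifts go in shares of 0.6 m and turns go in shares of 90 degrees. That gives: -0.5425 m / 0.6 = -0.9042, -0.4 m / 0.6 = -0.6667, -14.1 degrees / 90 = -0.1567.

>>> pendant(
  ticks=[-0.2333, -0.15, 0, -0.0556, 0, -0.45, -0.3167, 0, -0.1111, 0, -0.6667, -0.4667, 0.0167, -0.1567, 0, -0.9042, -0.6217, 0.05, -0.1567, 0, -0.9042, -0.6217, 0.05, -0.1567, 0, -0.9042, -0.6217, 0.05, -0.1567, 0, -0.9042, -0.6217, 0.05, -0.1567, 0, -0.9042, -0.6217, 0.05, -0.1567, 0, -0.9042, -0.6217, 0.05, -0.1567, 0, -0.9042, -0.6217, 0.05, -0.1567, 0, -0.9042, -0.6217, 0.05, -0.1567, 0, -0.9042, -0.6217, 0.05, -0.1567, 0, -0.9042, -0.6217, 0.05, -0.1567, 0, -0.9042, -0.6217, 0.05, -0.1567, 0],
)

```text
time_s: 1.85
tool_pos: [0.5685, 0.0403, 0.2014]
eef_rot: [180.0, -0.0, -180.0]
force: [0.2, 0.1, -0.4]
gripper_width: 0.0
grip_force: 0.0
```

To row units: 0.093 m / 0.6 = 0.155, 0.05 m / 0.6 = 0.0833.

>>> pendant(
  ticks=[0, 0, 0.0833, 0, 0, 0, 0, 0.155, 0, 0, 0, 0, 0.155, 0, 0],
)

```text
time_s: 2.22
tool_pos: [0.566, 0.0405, 0.1056]
eef_rot: [179.9, -0.4, -180.0]
force: [-0.5, 0.4, 0.3]
gripper_width: -0.002
grip_force: 0.0
```

>>> pendant(
  ticks=[0.005, 0.0167, 0, 0, 0, 0.01, 0.03, 0, 0, 0, 0.015, 0.045, 0, 0, 0, 0.02, 0.0567, 0, 0, 0, 0.0233, 0.0683, 0, 0, 0, 0.0233, 0.0683, 0, 0, 0],
)

```text
time_s: 2.98
tool_pos: [0.5551, 0.0807, 0.1083]
eef_rot: [180.0, -0.0, -180.0]
force: [0.8, -1.0, -0.1]
gripper_width: -0.001
grip_force: 0.0
```

Run:
```python
from h import *
cv2.imwrite("pics/w1.png",bot.grab_frame("wrist")[:,:,::-1]);cv2.imwrite("pics/s1.png",cv2.resize(bot.grab_frame("scene")[150:280,250:410,::-1],None,fx=4,fy=4))
```

```text
(no output)
```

View pics/s1.png

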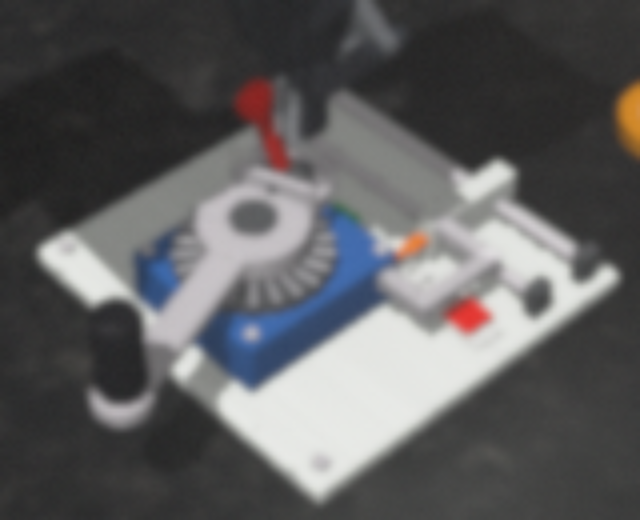

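The scene crop shows the red knob at (256,100) leaning left past its pivot (280,165), so the flip worked. The grip looks unchanged.

To row units: 0.1575 m / 0.6 = 0.2625, -0.049 m / 0.6 = -0.0817.

>>> pendant(
  ticks=[-0.0067, -0.02, 0, 0, 0, -0.0067, -0.02, -0.1, 0, 0.5, 0, -0.02, -0.15, 0, 0.9, 0.1, -0.0333, -0.15, 0, 0.9, 0.2, -0.0667, -0.15, 0, 0.9, 0.2625, -0.0817, -0.15, 0, 0.9, 0.2625, -0.0817, -0.15, 0, 0.9, 0.2625, -0.0817, -0.15, 0, 0.9],
)

```text
time_s: 4.08
tool_pos: [0.399, 0.0305, 0.1989]
eef_rot: [-180.0, 0.1, 179.9]
force: [-0.0, 0.5, -0.2]
gripper_width: 0.9
grip_force: 0.0
```

Run:
```python
from h import *
for n in("wrist","top"):
    c=cam(n); f=bot.grab_frame(n); cv2.imwrite(f"pics/{n}2.png",f[:,:,::-1])
    for q,k in(("R",RED),("G",GRN),("O",ORA)): print(n,q,blobs(f,*k,(240,120,385,300) if n=="top" else (0,0,640,400)))
```

```text
wrist R [([0, 0, 91, 23, 1564], [44.2, 11.1]), ([89, 0, 156, 22, 2972], [172.6, 10.3]), ([374, 0, 149, 22, 2808], [439.9, 9.9]), ([546, 9, 12, 12, 83], [553.2, 13.8]), ([50, 201, 9, 8, 51], [54.0, 204.2]), ([76, 272, 22, 35, 346], [86.9, 288.9]), ([281, 327, 8, 15, 106], [285.0, 334.0])]
wrist G [([0, 349, 6, 14, 40], [1.4, 357.4])]
wrist O [([328, 341, 6, 11, 49], [330.0, 346.3])]
top R [([354, 175, 4, 10, 37], [355.5, 179.9]), ([289, 191, 15, 10, 91], [295.1, 195.6])]
top G [([298, 177, 10, 9, 88], [302.5, 181.1])]
top O [([327, 171, 3, 11, 28], [328.1, 175.3])]
```

View pics/wrist2.png

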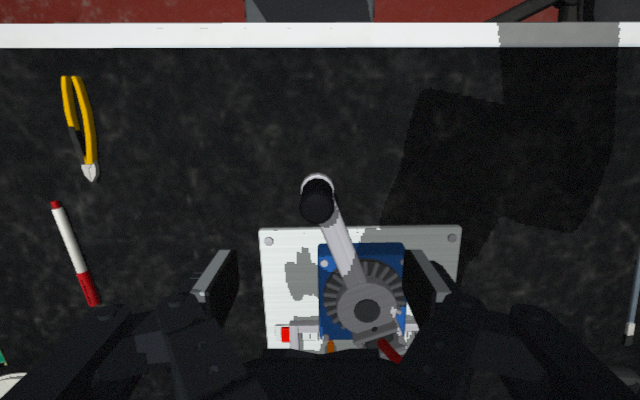

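The wrist view shows the grip top at (317,203), between the fingers' columns, which puts it about 3 mm from the earlier estimate, at (0.396,0.029).

To row units: 0.1155 m / 0.6 = 0.1925, 0.06 m / 0.6 = 0.1.

>>> pendant(
  ticks=[0.0033, -0.0033, 0.1, 0, 0.9, 0.0033, -0.0033, 0.1925, 0, 0.9, 0.0033, -0.0033, 0.1925, 0, 0.9, 0.0033, -0.0033, 0.1925, 0, 0.2, 0.0033, -0.0033, 0.1925, 0, 0.1, 0.0033, -0.0033, 0.1925, 0, 0.1, 0.0033, -0.0033, 0.1925, 0, 0.1],
  clamp_n=40,
)

```text
time_s: 5.05
tool_pos: [0.3973, 0.0289, 0.0846]
eef_rot: [-179.9, 0.2, 180.0]
force: [-1.7, -0.4, 6.3]
gripper_width: 0.289
grip_force: 38.8
```

Run:
```python
from h import *
s=bot.sense();print(s["tool_pos"],s["force"])
O=np.array([.5194,.0748]);psi=.0158;p=s["tool_pos"][:2]
d=O-p;a0=np.arctan2(d[1],d[0]);print("a",a0-psi,"r",np.hypot(*d))
for a in np.arange(-.8,.85,.1):
    th=a+psi;w=O-.13*np.array([np.cos(th),np.sin(th)]);print(round(a,1),"tool d from grip:",-(w-p)[0].round(4),(w-p)[1].round(4))
```

```text
[0.39726284 0.02891151 0.08458468] [-1.67618478 -0.39209003  6.34682958]
a 0.3435954317844395 r 0.1304731383371868
-0.8 tool d from grip: -0.0301 0.1377
-0.7 tool d from grip: -0.0214 0.1281
-0.6 tool d from grip: -0.0137 0.1176
-0.5 tool d from grip: -0.0071 0.1064
-0.4 tool d from grip: -0.0016 0.0946
-0.3 tool d from grip: 0.0026 0.0823
-0.2 tool d from grip: 0.0057 0.0697
-0.1 tool d from grip: 0.0074 0.0568
-0.0 tool d from grip: 0.0078 0.0438
0.1 tool d from grip: 0.007 0.0309
0.2 tool d from grip: 0.0048 0.0181
0.3 tool d from grip: 0.0014 0.0055
0.4 tool d from grip: -0.0032 -0.0066
0.5 tool d from grip: -0.0091 -0.0182
0.6 tool d from grip: -0.016 -0.0292
0.7 tool d from grip: -0.024 -0.0394
0.8 tool d from grip: -0.033 -0.0488
```

To row units: 0.133 m / 0.6 = 0.2217, 0.1281 m / 0.6 = 0.2135.

>>> pendant(
  ticks=[0.005, 0.02, -0.0017, 0, 0.1, 0.01, 0.04, -0.0017, 0, 0.1, 0.013, 0.073, -0.0017, 0, 0.1, 0.0123, 0.0947, -0.0017, 0, 0.1, 0.0095, 0.1162, -0.0017, 0, 0.1, 0.0043, 0.1372, -0.0017, 0, 0.1, -0.0027, 0.1577, -0.0017, 0, 0.1, -0.0118, 0.1773, -0.0017, 0, 0.1, -0.0228, 0.196, -0.0017, 0, 0.1, -0.0357, 0.2135, -0.0017, 0, 0.1, -0.0425, 0.2217, -0.0017, 0, 0.1, -0.0425, 0.2217, -0.0017, 0, 0.1, -0.0425, 0.2217, -0.0017, 0, 0.1],
)

```text
time_s: 6.68
tool_pos: [0.4223, 0.1632, 0.0846]
eef_rot: [180.0, 0.1, -180.0]
force: [0.0, 1.1, 5.5]
gripper_width: 0.289
grip_force: 40.1
```

Create ms.py:
```python
from h import *
s=bot.sense(); O=np.array([.5194,.0748]);psi=.0158;d=O-s["tool_pos"][:2]
print("a",np.arctan2(d[1],d[0])-psi,"r",np.hypot(*d),"F",s["force"])
t=cam("top");f=bot.grab_frame("top")
x=np.array([np.cos(psi),np.sin(psi)]);y=np.array([-x[1],x[0]])
for q,k,z in(("R",RED,.12),("G",GRN,.02),("O",ORA,.026)):
    for st,c in blobs(f,*k,(240,120,385,300)):
        v=onz(t,c,z)[:2]-O; print(q,st,c,"holder",(v@x).round(4),(v@y).round(4))
cv2.imwrite("pics/last.png",cv2.resize(f[130:300,245:380,::-1],None,fx=3,fy=3))
```

```bash
python3 ms.py
```

```text
a -0.7540679651881685 r 0.13130662265677606 F [0.04052478 1.05305738 5.46830081]
R [354, 176, 4, 9, 36] [355.5, 180.0] holder 0.0533 -0.0787
R [314, 186, 13, 16, 112] [320.2, 192.7] holder 0.0322 -0.0163
G [298, 177, 10, 9, 90] [302.5, 181.0] holder 0.0747 0.0165
O [327, 171, 3, 12, 30] [328.1, 175.7] holder 0.0828 -0.034
```

To row units: -0.177 m / 0.6 = -0.295, -0.1724 m / 0.6 = -0.2873.

>>> pendant(
  ticks=[0.0197, -0.0257, 0, 0, 0.1, 0.0307, -0.0443, 0, 0, 0.1, 0.0398, -0.064, 0, 0, 0.1, 0.0468, -0.0845, 0, 0, 0.1, 0.052, -0.1055, 0, 0, 0.1, 0.0548, -0.127, 0, 0, 0.1, 0.0555, -0.1487, 0, 0, 0.1, 0.0542, -0.1702, 0, 0, 0.1, 0.0505, -0.1915, 0, 0, 0.1, 0.0448, -0.2125, 0, 0, 0.1, 0.0372, -0.2327, 0, 0, 0.1, 0.0273, -0.252, 0, 0, 0.1, 0.0158, -0.2703, 0, 0, 0.1, 0.0025, -0.2873, 0, 0, 0.1, -0.005, -0.295, 0, 0, 0.1, -0.005, -0.295, 0, 0, 0.1, -0.005, -0.295, 0, 0, 0.1],
)

```text
time_s: 8.85
tool_pos: [0.4249, -0.0145, 0.0846]
eef_rot: [-180.0, 0.1, 180.0]
force: [-0.8, 0.6, 8.1]
gripper_width: 0.293
grip_force: 40.5
```

```bash
python3 ms.py
```

```text
a 0.7412001791674385 r 0.12999924547170486 F [-0.79587722  0.58968036  8.13389202]
R [349, 176, 9, 9, 79] [353.1, 180.0] holder 0.0534 -0.0745
R [286, 196, 12, 11, 84] [291.1, 201.3] holder 0.0182 0.0347
G [298, 177, 10, 9, 88] [302.5, 181.1] holder 0.0745 0.0165
O [308, 172, 4, 11, 31] [309.4, 176.1] holder 0.0829 0.0026
```

To row units: 0.094 m / 0.6 = 0.1567, 0.0875 m / 0.6 = 0.1458.

>>> pendant(
  ticks=[0.0192, 0.0242, 0, 0, 0.1, 0.0307, 0.0425, 0, 0, 0.1, 0.0405, 0.0618, 0, 0, 0.1, 0.0482, 0.082, 0, 0, 0.1, 0.0538, 0.103, 0, 0, 0.1, 0.0575, 0.1243, 0, 0, 0.1, 0.0588, 0.1458, 0, 0, 0.1, 0.0587, 0.1567, 0, 0, 0.1, 0.0587, 0.1567, 0, 0, 0.1],
)

```text
time_s: 10.02
tool_pos: [0.3887, 0.0803, 0.0845]
eef_rot: [180.0, -0.0, -180.0]
force: [-4.4, 1.3, 11.3]
gripper_width: 0.293
grip_force: 41.0
```

```bash
python3 ms.py
```

```text
a -0.05807661353084564 r 0.13084414730172286 F [-4.42125856  1.34724098 11.3472255 ]
R [349, 175, 9, 10, 82] [353.1, 179.8] holder 0.0537 -0.0745
R [301, 186, 10, 10, 86] [305.3, 190.5] holder 0.0367 0.0096
G [298, 177, 10, 9, 82] [302.4, 180.8] holder 0.0751 0.0167
O [308, 172, 4, 11, 29] [309.7, 176.0] holder 0.0831 0.002
```

To row units: -0.0692 m / 0.6 = -0.1153, -0.0576 m / 0.6 = -0.096.

>>> pendant(
  ticks=[0, -0.0167, 0, 0, 0.1, -0.0012, -0.0335, 0, 0, 0.1, -0.0048, -0.0548, 0, 0, 0.1, -0.0105, -0.0758, 0, 0, 0.1, -0.0182, -0.096, 0, 0, 0.1, -0.028, -0.1153, 0, 0, 0.1, -0.028, -0.1153, 0, 0, 0.1, -0.028, -0.1153, 0, 0, 0.1],
)

```text
time_s: 11.08
tool_pos: [0.4063, 0.0101, 0.0846]
eef_rot: [-180.0, 0.1, 180.0]
force: [-3.2, 0.1, 7.8]
gripper_width: 0.291
grip_force: 40.8
```

```bash
python3 ms.py
```

```text
a 0.5036855711477959 r 0.13027668542513002 F [-3.23521312  0.10631478  7.79754415]
R [349, 176, 9, 9, 79] [353.1, 180.0] holder 0.0534 -0.0745
R [285, 195, 17, 11, 109] [291.6, 199.5] holder 0.0213 0.0338
G [298, 177, 10, 9, 62] [301.2, 181.4] holder 0.0739 0.019
O [304, 172, 4, 11, 31] [305.4, 176.1] holder 0.0831 0.0105
```

To row units: -0.026 m / 0.6 = -0.0433, -0.0212 m / 0.6 = -0.0353.

>>> pendant(
  ticks=[-0.0115, -0.0183, 0, 0, 0.1, -0.0248, -0.0353, 0, 0, 0.1, -0.0323, -0.0433, 0, 0, 0.1, -0.0323, -0.0433, 0, 0, 0.1],
)

```text
time_s: 11.62
tool_pos: [0.4262, -0.0158, 0.0846]
eef_rot: [-180.0, 0.1, 180.0]
force: [-0.8, 0.9, 8.5]
gripper_width: 0.289
grip_force: 40.7
```

```bash
python3 ms.py
```

```text
a 0.7556145038857309 r 0.1299896557114403 F [-0.81874151  0.90310732  8.50970611]
R [349, 176, 9, 9, 79] [353.1, 180.0] holder 0.0534 -0.0745
R [282, 200, 16, 12, 101] [288.8, 204.8] holder 0.0121 0.0388
G [298, 177, 10, 9, 64] [302.6, 181.7] holder 0.0733 0.0163
O [301, 172, 4, 11, 32] [302.4, 176.3] holder 0.0828 0.0163
```

View pics/last.png

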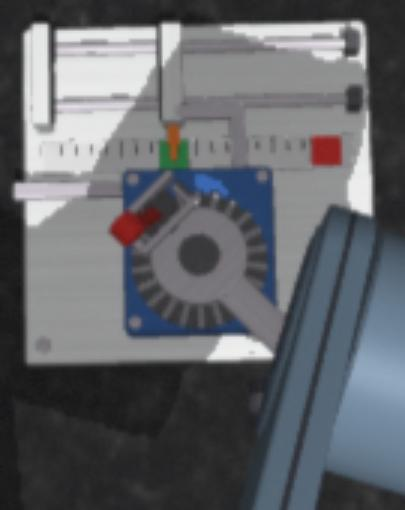

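The pointer at (172,140) stands centred over the green clip at (173,155), so I'm releasing the grip and lifting clear.

To row units: -0.14 m / 0.6 = -0.2333, -0.1 m / 0.6 = -0.1667.

>>> pendant(
  ticks=[0, 0, 0, 0, 0.8, 0, 0, 0, 0, 0.8, 0, 0, 0, 0, 0.8, 0, 0, -0.1, 0, 0.8, 0, 0, -0.1667, 0, 0.8, 0, 0, -0.2333, 0, 0.8, 0.0333, 0, -0.2333, 0, 0.8, 0.0333, 0, -0.2333, 0, 0.8],
)

```text
time_s: 12.68
tool_pos: [0.4045, -0.0157, 0.2239]
eef_rot: [-180.0, 0.0, 179.9]
force: [0.2, -0.2, 0.1]
gripper_width: 0.801
grip_force: 0.0
```

```bash
python3 ms.py
```

```text
a 0.6513859360724303 r 0.14632263109660543 F [ 0.23427759 -0.16112006  0.06965863]
R [349, 176, 9, 9, 79] [353.1, 180.0] holder 0.0534 -0.0745
R [282, 199, 17, 12, 108] [289.5, 204.1] holder 0.0133 0.0376
G [298, 177, 10, 9, 65] [302.5, 181.6] holder 0.0735 0.0165
O [301, 172, 4, 12, 33] [302.3, 176.9] holder 0.0816 0.0166
```

```bash
python3 -c "
from cell import bot
print(bot.job_done())"
```

```text
the job is handed in; nothing more can be done
None
```

I flipped the direction lever to the left and ratcheted the rail until the pointer stood over the green clip. After release it measured about 0.1 mm off the clip's centre (camera calibration is good to about 2 mm). The gripper was open and clear of everything when I handed in at about 12.7 s of the 67 s allowed; no verdict was returned.

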